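# Load a tablet pack into its dispenser lane

### The job

One small thick tablet pack is still lying on the table. Slide it across the table and in through the open end of the narrow dispenser lane, behind the pack of the same kind that is already in there, and keep pushing gently until the older pack stands against the stop at the far end of the lane with the new one right up behind it. Only push the packs: they stay flat on the table and are never picked up or crushed, and everything else stays where it is.

Things in the scene. Friction and masses are not known exactly. Their poses are not given: they have to be found in the camera images.
- new_pack: the loose tablet pack to load: closed cardboard carton, white with yellow edges, lying flat, 56 mm (x) by 86 mm (y, its long way) by 36 mm high, 40 to 85 g. Origin: centre of its underside. It lies askew on the free table before the lanes' open ends, its long way within about 30 degrees of the lanes' direction. Either end may go in first.
- lane_pack: an identical pack (56 x 86 x 36 mm, same axes and weight) lying loose and lengthwise in the narrow lane, with free space between it and the stop. Origin: centre of its underside.
- narrow_lane: the narrow lane, white plastic, fixed to the table: two parallel upright walls 5 mm thick, 42 mm high, 190 mm long, 61 mm apart (2.5 mm clearance each side of a pack), no floor (packs slide on the table), open above. Origin: on the table, mid-width, mid-length; y runs along it from mouth (robot's right) to stop (left), x across, away from the robot.
- lane_mouth (a point): middle of the narrow lane's open loading end, on the table, 95 mm before the lane's origin; axes as the lane. The wall ends here are vertical rounded noses of 4.5 mm radius, at x = +-35 mm.
- lane_stop (a point): middle of the inner face of the stop that closes the narrow lane's far end, on the table, 90 mm beyond the lane's origin; axes as the lane. The stop is 42 mm high with a thumb notch. With both packs home the older one's centre is 43 mm and the new one's 129 mm before this point, the new one's rear end 13 mm inside the mouth.
- wide_lane: the neighbouring lane for another kind of pack: same make, length, height and direction, also fixed, but 76 mm between its walls. It stands beside the narrow lane, about 100 mm centre to centre, either nearer to the robot or farther. Origin and axes as for the narrow lane.
- flat_pack: a larger, flatter tablet pack (71 x 105 x 24 mm) lying in the wide lane; to be left alone. Origin: centre of its underside.
- copper_vial: small white vial with copper cap, 25 mm diameter, 44 mm high, standing loose on the table; leave standing. Origin: centre of its underside.
- green_vial: small brown vial with green label, 24 mm diameter, 50 mm high, standing loose; leave standing. Origin: centre of its underside.
- red_vial: small white vial with grey cap, 25 mm diameter, 56 mm high, standing loose; leave standing. Origin: centre of its underside.
- ampoule: small white plastic ampoule, 14 x 19 x 53 mm, standing loose; leave standing. Origin: centre of its underside.
- tape_roll: roll of surgical tape, 45 mm diameter, 48 mm high, standing loose near the right end of the table; leave it. Origin: centre of its underside.
There are look-alikes about, which are no part of the job. What is shaped like the new_pack but blue is not meant.

How it is judged:
By the outcome, as a careful person would: the job done as asked, in the order asked, and still so for the second after the job is handed in, with the robot touching nothing.
It also fails if it takes over 67 s, if anything falls off the work surface, if the arm or the gripper's body presses on something with over 40 N, if the wrist force passes 120 N, or if a joint passes its speed limit or range.

### The arm

A 7-joint arm with a two-finger parallel gripper is mounted at the origin on a cart in front of the work surface, level with it; the furniture and walls round the work are solid. World frame = base frame: x ahead of the robot, y to its left, z up, the work surface at z = 0. Lengths are in m, angles in rad, forces in N, time in s.
With the tool pointing down it reaches from about 0.35 to 0.9 m from the base axis. Payload 8.1 kg.
Tool frame: the origin (TCP) lies on the centre line of the jaws, within the pads' length; the fingertips stand 22 mm ahead of it and the grasp point (between the pads) lies 3 mm ahead of it; z points along the fingers, y is the line along which they close (so a half turn about z gives the same grasp; the last joint's range is limited). The gripper opens to 92 mm and grips with 3 to 60 N. Pads are 19 mm wide; open, the fingers measure 130 mm over their backs; the gripper's body (75 mm by 190 mm) begins 47 mm behind the grasp point.
Start: joints at [-1.255, 0.434, 0.025, 1.573, -0.012, 1.134, -0.075], TCP at [0.254, 0.571, 0.249] pointing down, gripper open.
Joint ranges: [-2.62, 2.62], [-0.44, 2.09], [-1.27, 1.32], [0.08, 2.57], [-1.32, 4.46], [0.12, 2], [-2.74, 2.74]. Speed limits (rad/s): [2.22, 2.22, 3.01, 3.01, 3.14, 3.14, 3.14].

### API

Orientations are given as a unit quaternion [x, y, z, w].
In Python, from cell import r, get_image gives the robot as it stands. The module is installed in compiled form; this text tells all that it offers.
- The arm moves only by the tool jog_arm, never from a script. Its argument "deltas" is one flat list of numbers, 7 for each row, row after row: the shift along the tool's x, y, z in units of 0.025 m (1.0 is 0.025 m), then the turn, a rotation vector about the tool's x, y, z in units of 5 degrees (1.0 is 5 degrees), then the opening, from 0 (shut) to 1 (fully open). In form: [tx, ty, tz, rx, ry, rz, fingers, tx, ty, tz, rx, ry, rz, fingers, ...]. A call has 1 to 5 rows; each row shifts and turns the commanded pose from where the row before left it, along the tool's axes as they then stand; what a row does not reach is not made up. A row lasts 1/10 s, in which the tool goes at most 50 mm and 8.59 degrees, less where a joint would pass 70% of its speed; a pose out of reach is approached as far as the arm can. A call with a number of a shift or a turn outside -1 to 1 is refused whole. A call with a gripper value outside its range is refused whole. The fingers move at their own pace and stop on an object; "force" is the grip in N (left out, the last holds). Time passes only in rows, so rows that do not move let the fingers close. It gives the time, the measured TCP pose, the force, the opening and the grip force at its end, in the units of the state.
- r.observe(): the state, without advancing time (a new reading comes with each control period).
- get_image(name): name is "scene" or "top"; returns a dict with "frame" (384x512x3 uint8, red, green, blue), "range_z" (384x512 float32, m along the optical axis (not along the pixel's ray), 0 where there is no reading), "vertical_fov" (degrees; the focal length in pixels is half the picture's height over the tangent of half this angle, whatever the lens; pixels are square), "cx", "cy" (the principal point, pixels), "rvec" (rotation vector, rad) and "tvec" (3), from world to camera coordinates, as OpenCV has them. Camera axes: x right, y down, z forward; pixel columns grow to the right and rows downward; lengths in m; the calibration is good to about 2 mm. A picture is of the moment at which its call begins.
- r.finish_job(): hands the job in; it is judged then, once.
The state is a dict: "time": time; "qpos": joint angles; "dq": joint speeds; "effort": joint torques, N m; "tcp_pos": TCP position; "orientation": TCP orientation; "contact_force": force on the tool from outside, world axes, zero at the start; "wrist_torque": the same for the moment, N m; "finger_gap": finger opening in m; "finger_force": force on a finger pad.
Only numpy, scipy, OpenCV 4.12 (cv2) and the standard library are available. Lean on these libraries where they do the work, as an engineer would, in place of code of your own. Each camera call takes 0.05 s, during which the arm holds its last target. There are 200 camera calls.

## Working session

There is one attempt and no reset: what is moved stays moved. The work goes in short steps, Python scripts to look and compute and a tool call to move; the robot and the scene stay as the last step left them, time stands still between calls to the robot, and variables do not carry over. Pictures are saved under pics/ and viewed, at most 10 in all, crops included, and the job is handed in when it is done.

Besides the shell and the picture viewer there is one more tool, called as name(argument=value, ...) on one line, values as JSON. jog_arm: Moves the arm, as the interface text tells. Its arguments: {"type":"object","properties":{"deltas":{"type":"array"},"force":{"type":"number"}},"required":["deltas"]}

```bash
mkdir -p pics; cat > h.py <<'E'
import numpy as np, cv2
from cell import r, get_image
def px2w(d,u,v,z=None):
    R,_=cv2.Rodrigues(np.array(d["rvec"],float)); t=np.array(d["tvec"],float).ravel()
    f=d["frame"].shape[0]/2/np.tan(np.radians(d["vertical_fov"])/2)
    ray=np.array([(u-d["cx"])/f,(v-d["cy"])/f,1.]); c=-R.T@t; w=R.T@ray
    if z is None: return c+w*d["range_z"][int(round(v)),int(round(u))]
    return c+w*(z-c[2])/w[2]
def w2px(d,p):
    R,_=cv2.Rodrigues(np.array(d["rvec"],float)); t=np.array(d["tvec"],float).ravel()
    f=d["frame"].shape[0]/2/np.tan(np.radians(d["vertical_fov"])/2)
    q=R@np.array(p,float)+t; return f*q[:2]/q[2]+[d["cx"],d["cy"]]
def save(d,n,crop=None,s=1):
    im=d["frame"][:,:,::-1]
    if crop: im=im[crop[1]:crop[3],crop[0]:crop[2]]
    cv2.imwrite("pics/"+n,cv2.resize(im,None,fx=s,fy=s,interpolation=cv2.INTER_CUBIC))
E
python3 - <<'E'
from h import *
s=r.observe(); print({k:np.round(v,3) for k,v in s.items()})
for n in("top","scene"):
    d=get_image(n); save(d,n+"0.png",s=1.5); np.save(n+"0.npy",d,allow_pickle=True)
    print(n,d["vertical_fov"],d["cx"],d["cy"],d["rvec"],d["tvec"])
E
```

```text
{'time': np.float64(0.0), 'qpos': array([-1.255,  0.435,  0.025,  1.574, -0.012,  1.134, -0.075]), 'dq': array([ 0.   ,  0.002, -0.001, -0.   ,  0.002, -0.001, -0.001]), 'effort': array([ 0.0000e+00, -6.6786e+01,  9.8500e-01, -3.1446e+01, -6.1000e-02,
        4.3000e-02,  0.0000e+00]), 'tcp_pos': array([0.254, 0.571, 0.248]), 'orientation': array([ 0.208,  0.978, -0.001, -0.   ]), 'contact_force': array([-0.058, -0.876,  0.949]), 'wrist_torque': array([-0.002,  0.01 , -0.011]), 'finger_force': np.float64(0.0), 'finger_gap': np.float64(0.092)}
top 45.140435645634476 249.5244880344328 199.90509098853786 [ 2.12467937 -2.14711638  0.20168486] [0.18576102 0.5311019  0.94297787]
scene 56.848923981980356 256.42713456451594 190.67437734582145 [ 2.0199967  -0.67255621  0.388081  ] [-0.31068478  0.27358312  0.46982005]
```

View pics/top0.png

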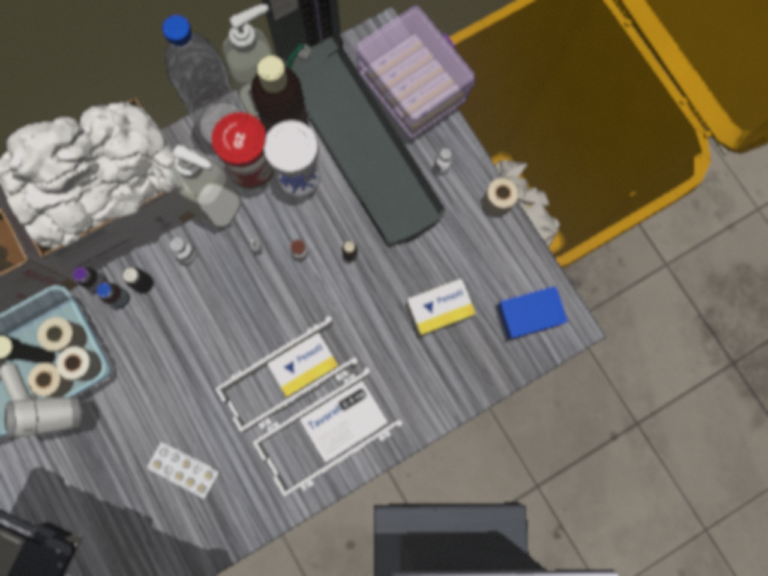

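View pics/scene0.png

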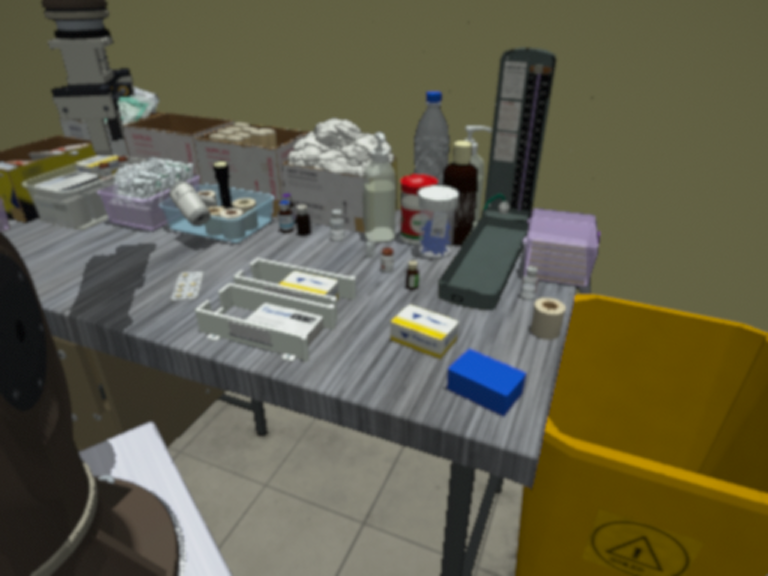

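Top view (1.5x pixels): the white/yellow pack at (441,306) is the new_pack. The blue box at (533,312) is the look-alike and isn't meant. The narrow lane, holding its lane pack at (303,363), runs from its mouth on the right to the stop at (230,407). The wide lane with the flat pack at (345,425) is nearer the robot.

```bash
python3 - <<'E'
from h import *
d=np.load("top0.npy",allow_pickle=True).item()
save(d,"c1.png",(140,195,400,345),3)
H,W=d["range_z"].shape
R,_=cv2.Rodrigues(np.array(d["rvec"],float)); t=np.array(d["tvec"],float).ravel()
f=H/2/np.tan(np.radians(d["vertical_fov"])/2)
v,u=np.mgrid[:H,:W]; Z=d["range_z"]
P=(np.stack([(u-d["cx"])/f*Z,(v-d["cy"])/f*Z,Z],-1)-t)@R
np.save("P.npy",P)
for n,(a,b) in dict(new=(294,204),blue=(355,208),lane=(202,242),flat=(230,283)).items():
    m=(np.abs(P[...,2]-P[b,a,2])<.006)&(Z>0)
    k,l=cv2.connectedComponents(m.astype(np.uint8),connectivity=4); q=P[l==l[b,a]]
    c,s,an=cv2.minAreaRect(q[:,:2].astype(np.float32)*1000); print(n,len(q),np.round(q.mean(0),4),np.round(c),np.round(s),round(an,1))
m=(P[...,2]>.037)&(P[...,2]<.047)&(Z>0); m[:, :140]=0;m[:,270:]=0;m[:205]=0;m[335:]=0
q=P[m]; c,s,an=cv2.minAreaRect(q[:,:2].astype(np.float32)*1000); print("walls",len(q),c,s,an)
E
```

```text
new 1001 [0.5256 0.0848 0.0367] [526.  85.] [56. 86.] 20.4
blue 1002 [ 0.5168 -0.0483  0.0364] [517. -49.] [56. 86.] 14.9
lane 1052 [0.4441 0.2837 0.0366] [445. 284.] [61. 85.] 31.9
flat 1629 [0.3648 0.2262 0.0249] [366. 227.] [ 72. 104.] 31.1
walls 1562 (386.2598571777344, 274.4876403808594) (183.4932403564453, 196.0113983154297) 32.23203659057617
```

View pics/c1.png

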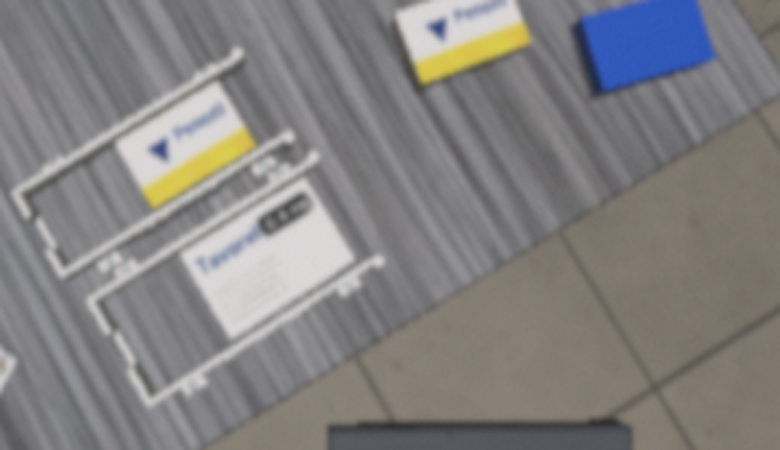

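```bash
python3 - <<'E'
from h import *
from scipy.optimize import minimize
d=np.load("top0.npy",allow_pickle=True).item(); P=np.load("P.npy");Z=d["range_z"]
g=lambda a,b:P[int(195+b/3),int(140+a/3)]
print("mouth wall far",g(237,54),"near",g(287,136),"stop",g(18,193),g(62,270))
# narrow lane points
m=(P[...,2]>.038)&(P[...,2]<.047)&(Z>0); m[:, :140]=0;m[:,270:]=0;m[:205]=0;m[335:]=0
q=P[m][:,:2]
def fr(q,a):
    y=np.array([-np.sin(a),np.cos(a)]);x=np.array([np.cos(a),np.sin(a)]); return q@x,q@y
best=min((( -np.sum(np.histogram(fr(q,a)[0],bins=np.arange(-.5,1,.001))[0].astype(float)**2)),a) for a in np.radians(np.arange(25,40,.1)))
a=best[1];print("angle",np.degrees(a))
x,y=fr(q,a);h,e=np.histogram(x,bins=np.arange(x.min()-.002,x.max()+.004,.002))
for i,j in zip(h,e):print(round(j*1000),i,end='; ')
print()
top=x>np.sort(x)[-1]-.08
for n,sel in dict(far=x>x.max()-.012,).items(): print(n,x[sel].mean(),y[sel].min(),y[sel].max())
for n,(a0,b0) in dict(new=(294,204),lane=(202,242)).items():
    mm=(np.abs(P[...,2]-.0366)<.004)&(Z>0)
    k,l=cv2.connectedComponents(mm.astype(np.uint8),connectivity=4); Q=P[l==l[b0,a0]][:,:2]
    X,Y=fr(Q,a);print(n,[round(float(t)*1000,1) for t in(np.percentile(X,1),np.percentile(X,99),np.percentile(Y,1),np.percentile(Y,99),X.mean(),Y.mean())])
    C=np.cov(Q.T);w,V=np.linalg.eigh(C);print(np.degrees(np.arctan2(-V[0,1],V[1,1])))
# other objects: blobs z between .03 and .08 within reach
mm=((P[...,2]>.02)&(P[...,2]<.1)&(Z>0)).astype(np.uint8)
k,l,st,ce=cv2.connectedComponentsWithStats(mm)
for i in range(1,k):
    if 15<st[i,4]<1500: Q=P[l==i]; print(np.round(ce[i]),st[i,4],np.round(np.r_[Q[:,:2].mean(0),Q[:,2].max()],3), np.round(fr(Q[:,:2].mean(0),a),3))
E
```

```text
mouth wall far [0.50548697 0.24548845 0.04450199] near [0.44783591 0.21182436 0.04213952] stop [0.41002441 0.39843903 0.04169772] [0.3560952  0.36823738 0.0403542 ]
angle 31.400000000000087
380 0; 382 5; 384 39; 386 91; 388 89; 390 19; 392 2; 394 3; 396 3; 398 3; 400 2; 402 3; 404 2; 406 3; 408 4; 410 2; 412 3; 414 1; 416 0; 418 0; 420 0; 422 0; 424 0; 426 0; 428 0; 430 0; 432 0; 434 0; 436 0; 438 0; 440 1; 442 3; 444 2; 446 3; 448 2; 450 4; 452 2; 454 3; 456 2; 458 3; 460 2; 462 4; 464 2; 466 85; 468 87; 470 60; 472 12; 474 1; 476 0; 478 0; 480 0; 482 0; 484 0; 486 0; 488 2; 490 56; 492 88; 494 83; 496 21; 498 6; 500 10; 502 10; 504 6; 506 8; 508 12; 510 10; 512 10; 514 5; 516 9; 518 12; 520 7; 522 10; 524 9; 526 6; 528 6; 530 5; 532 11; 534 10; 536 8; 538 6; 540 12; 542 10; 544 8; 546 12; 548 12; 550 9; 552 9; 554 3; 556 46; 558 81; 560 81; 562 26; 564 3; 566 0; 
far 0.5600215695221832 -0.057921250730292494 0.13022273768514292
new [462.0, 524.3, -244.3, -158.4, 492.8, -201.4]
19.829058030003292
lane [499.7, 553.9, -31.0, 52.1, 526.7, 10.8]
30.545538922934774
[497.  19.] 1312 [ 0.951 -0.396  0.099] [ 0.605 -0.833]
[161.  65.] 218 [0.833 0.372 0.1  ] [ 0.905 -0.116]
[108.  68.] 473 [0.828 0.489 0.1  ] [ 0.961 -0.013]
[136.  84.] 157 [0.787 0.423 0.1  ] [ 0.892 -0.049]
[177.  83.] 34 [0.781 0.333 0.098] [ 0.84  -0.123]
[296. 106.] 135 [0.745 0.075 0.061] [ 0.675 -0.324]
[334. 129.] 372 [ 0.69  -0.008  0.052] [ 0.585 -0.366]
[121. 166.] 198 [0.61  0.457 0.065] [0.759 0.072]
[170. 163.] 58 [0.619 0.353 0.055] [ 0.712 -0.021]
[199. 165.] 119 [0.612 0.29  0.048] [ 0.673 -0.071]
[233. 166.] 98 [0.609 0.216 0.055] [ 0.632 -0.133]
[  3. 176.] 54 [0.592 0.714 0.051] [0.877 0.301]
[ 91. 185.] 218 [0.568 0.519 0.068] [0.755 0.147]
[293. 204.] 1038 [0.525 0.085 0.042] [ 0.493 -0.201]
[355. 207.] 1045 [ 0.516 -0.048  0.043] [ 0.416 -0.31 ]
[222. 306.] 322 [0.311 0.239 0.047] [0.39  0.042]
```

Narrow lane: direction 31.4°, pack 20° at (0.526,0.085). Plan:
1. Cage the pack's sides loosely with the open fingers to turn and shift it into line.
2. Push it in from behind with nearly closed fingers.

First move is over the pack.

jog_arm(deltas=[-1,-0.74,0,0,0,0,1,-1,-0.74,0,0,0,0,1,-1,-0.74,0,0,0,0,1,-1,-0.74,0,0,0,0,1,-1,-0.74,0,0,0,0,1])

```text
time: 0.6
tcp_pos: [0.3311, 0.4343, 0.2484]
orientation: [0.208, 0.978, -0.0, -0.0]
contact_force: [0.9, -0.5, 0.2]
finger_gap: 0.0915
finger_force: 0.0
```

jog_arm(deltas=[-1,-0.74,0,0,0,0,1,-1,-0.74,0,0,0,0,1,-1,-0.74,0,0,0,0,1,-1,-0.74,0,0,0,0,1,-1,-0.74,0,0,0,0,1])

```text
time: 1.1
tcp_pos: [0.4076, 0.2989, 0.2485]
orientation: [0.208, 0.978, -0.0, -0.0]
contact_force: [0.4, -0.8, 0.5]
finger_gap: 0.0917
finger_force: 0.0
```

jog_arm(deltas=[-1,-0.74,0,0,0,0,1,-1,-0.74,0,0,0,0,1,-1,-0.74,0,0,0,0,1,-1,-0.74,0,0,0,0,1,-1,-0.74,0,0,0,0,1])

```text
time: 1.6
tcp_pos: [0.4841, 0.1637, 0.2485]
orientation: [0.208, 0.978, -0.0, -0.0]
contact_force: [0.2, 0.0, 0.1]
finger_gap: 0.0918
finger_force: 0.0
```

jog_arm(deltas=[0,0,0,0,0,1,1,0,0,0,0,0,1,1,0,0,0,0,0,1,1,0,0,0,0,0,1,1,0,0,0,0,0,1,1])

```text
time: 2.1
tcp_pos: [0.4836, 0.1648, 0.2484]
orientation: [0.416, 0.909, -0.0, -0.0]
contact_force: [1.0, -0.3, -0.1]
finger_gap: 0.0921
finger_force: 0.0
```

jog_arm(deltas=[0,0,0,0,0,1,1,0,0,0,0,0,1,1,0,0,0,0,0,1,1,0,0,0,0,0,1,1,0,0,0,0,0,0,1])

```text
time: 2.6
tcp_pos: [0.4836, 0.1649, 0.2485]
orientation: [0.567, 0.824, -0.0, -0.0]
contact_force: [-0.0, 0.9, 0.4]
finger_gap: 0.0919
finger_force: 0.0
```

```bash
cat > go.py <<'E'
# go.py x y z ang_deg : needed move from the measured pose, tool axes/units; ang = world direction of tool y
import sys
from h import *
from scipy.spatial.transform import Rotation as Ro
def go(x,y,z,a):
    s=r.observe(); R=Ro.from_quat(s["orientation"]); t=np.radians(a)
    Y=np.array([np.cos(t),np.sin(t),0]);Zz=np.array([0,0,-1.]);T=Ro.from_matrix(np.c_[np.cross(Y,Zz),Y,Zz])
    print("t",s["time"],"tcp",np.round(s["tcp_pos"],4),"ang",np.round(np.degrees(np.arctan2(*R.as_matrix()[1::-1,1])),2),"F",np.round(s["contact_force"],1))
    print("rot units",np.round((R.inv()*T).as_rotvec(True)/5,2),"shift now",np.round(R.inv().apply(np.array([x,y,z])-s["tcp_pos"])/.025,2),"shift after rot",np.round(T.inv().apply(np.array([x,y,z])-s["tcp_pos"])/.025,2))
if __name__=="__main__": go(*map(float,sys.argv[1:]))
E
python3 go.py .526 .085 .030 20
python3 -c "
import numpy as np
P=np.load('P.npy')
for u,v in [(270,150),(285,140),(265,125),(195,100)]: print(np.round(P[v,u],3))"
```

```text
t 2.6 tcp [0.4836 0.1649 0.2485] ang 20.93 F [-0.   0.9  0.4]
rot units [-0.01  0.    0.19] shift now [-3.59  0.45  8.74] shift after rot [-3.58  0.5   8.74]
[0.655 0.132 0.006]
[0.678 0.097 0.005]
[0.713 0.142 0.008]
[0.727 0.29  0.125]
```

jog_arm(deltas=[-0.9,0.12,0,0,0,0.19,1,-0.9,0.12,0,0,0,0,1,-0.9,0.12,0,0,0,0,1,-0.9,0.12,0,0,0,0,1,0,0,0.9,0,0,0,1])

```text
time: 3.1
tcp_pos: [0.5293, 0.0814, 0.2283]
orientation: [0.574, 0.819, 0.002, 0.002]
contact_force: [0.3, 0.6, -0.8]
finger_gap: 0.0921
finger_force: 0.0
```

jog_arm(deltas=[0,0,1,0,0,0,1,0,0,1,0,0,0,1,0,0,1,0,0,0,1,0,0,0.5,0,0,0,1,0,0,0,0,0,0,1])

```text
time: 3.6
tcp_pos: [0.5253, 0.0845, 0.1373]
orientation: [0.573, 0.82, -0.001, -0.001]
contact_force: [0.4, 0.2, 0.4]
finger_gap: 0.0918
finger_force: 0.0
```

```bash
python3 go.py .526 .085 .030 20; python3 - <<'E'
from h import *
d=get_image("scene"); save(d,"s1.png",(200,150,420,290),3.5)
E
```

```text
t 3.6 tcp [0.5253 0.0845 0.1373] ang 20.13 F [0.4 0.2 0.4]
rot units [-0.04 -0.    0.03] shift now [0.01 0.05 4.29] shift after rot [0.01 0.03 4.29]
```

View pics/s1.png

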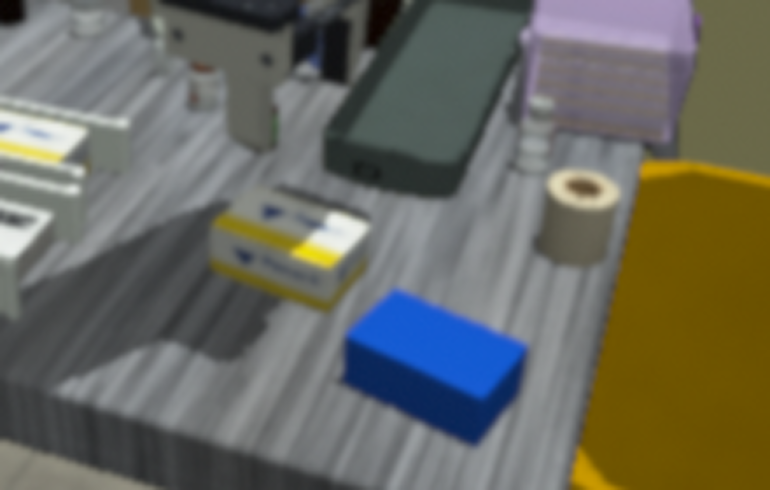

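White/yellow pack confirmed beneath the gripper, at crop (290,245). The blue box at (435,365) is clear of it. Lowering the open fingers round its sides.

jog_arm(deltas=[0,0,0.9,0,0,0,1,0,0,0.9,0,0,0,1,0,0,0.8,0,0,0,1,0,0,0.8,0,0,0,1,0,0,0.6,0,0,0,1], force=3)

```text
time: 4.15
tcp_pos: [0.5273, 0.085, 0.0391]
orientation: [0.573, 0.82, 0.001, 0.0]
contact_force: [-0.1, -0.4, -0.1]
finger_gap: 0.0923
finger_force: 0.0
```

jog_arm(deltas=[0,0,0.2,0,0,0,0.8,0,0,0,0,0,0,0.7,0,0,0,0,0,0,0.65,0,0,0,0,0,0,0.65,0,0,0,0,0,0,0.65])

```text
time: 4.65
tcp_pos: [0.5269, 0.0849, 0.0345]
orientation: [0.573, 0.819, 0.001, 0.0]
contact_force: [0.8, -0.7, -0.0]
finger_gap: 0.0609
finger_force: 0.0
```

```bash
python3 - <<'E'
from go import *
a=np.radians(31.4);ex=np.array([np.cos(a),np.sin(a)]);ey=np.array([-np.sin(a),np.cos(a)])
t=.5265*ex-.195*ey;print(t);go(*t,.030,31.4)
E
```

```text
[0.55099137 0.10786917]
t 4.65 tcp [0.5269 0.0849 0.0345] ang 20.06 F [ 0.8 -0.7 -0. ]
rot units [ 0.02  0.   -2.27] shift now [0.53 1.22 0.18] shift after rot [0.28 1.3  0.18]
```

jog_arm(deltas=[0,0,0.15,0,0,0,0.61,0,0,0,0,0,-0.55,0.61,0,0,0,0,0,-0.6,0.61,0,0,0,0,0,-0.6,0.61,0,0,0,0,0,-0.6,0.61])

```text
time: 5.15
tcp_pos: [0.5263, 0.0847, 0.0298]
orientation: [0.485, 0.874, -0.0, -0.0]
contact_force: [0.2, 0.8, -0.3]
finger_gap: 0.0563
finger_force: 3.0
```

jog_arm(deltas=[0,0.26,0,0,0,0,0.61,0,0.26,0,0,0,0,0.61,0,0.26,0,0,0,0,0.61,0,0.26,0,0,0,0,0.61,0,0.26,0,0,0,0,0.61])

```text
time: 5.65
tcp_pos: [0.5546, 0.1023, 0.0299]
orientation: [0.486, 0.874, 0.0, 0.0]
contact_force: [-0.0, 0.8, -1.1]
finger_gap: 0.0563
finger_force: 3.0
```

jog_arm(deltas=[0,0,0,0,0,0,0.61,0,0,0,0,0,0,0.61])

```text
time: 5.85
tcp_pos: [0.5539, 0.1019, 0.0298]
orientation: [0.486, 0.874, -0.0, -0.0]
contact_force: [-0.3, 0.0, -0.6]
finger_gap: 0.056
finger_force: 3.0
```

```bash
python3 go.py .55099 .10787 .030 31.4
```

```text
t 5.85 tcp [0.5539 0.1019 0.0298] ang 31.8 F [-0.3  0.  -0.6]
rot units [-0.   -0.    0.08] shift now [ 0.26  0.03 -0.01] shift after rot [ 0.26  0.03 -0.01]
```

jog_arm(deltas=[0,0,0,0,0,0,0.85,0,0,0,0,0,0,0.85,0,0,0,0,0,0,0.85,0,0,-0.8,0,0,0,0.85,0,0,-0.9,0,0,0,0.85])

```text
time: 6.35
tcp_pos: [0.5531, 0.1015, 0.0723]
orientation: [0.486, 0.874, -0.001, -0.001]
contact_force: [1.1, 0.2, 0.8]
finger_gap: 0.0778
finger_force: 0.0
```

jog_arm(deltas=[0,0,-0.9,0,0,0.08,0.5,-0.9,0,0,0,0,0,0.3,-0.9,0,0,0,0,0,0.13,-0.9,0,0,0,0,0,0.13,-0.6,0,0,0,0,0,0.13])

```text
time: 6.85
tcp_pos: [0.5976, 0.0296, 0.0952]
orientation: [0.49, 0.872, -0.0, 0.0]
contact_force: [0.5, 0.1, 0.8]
finger_gap: 0.0428
finger_force: 0.0
```

jog_arm(deltas=[0,0,0,0,0,0,0.13])

```text
time: 6.95
tcp_pos: [0.5977, 0.0288, 0.0951]
orientation: [0.491, 0.871, -0.0, 0.001]
contact_force: [-0.8, -0.2, -0.8]
finger_gap: 0.0346
finger_force: 0.0
```

```bash
cat > pk.py <<'E'
from go import *
A=np.radians(31.4);ex=np.array([np.cos(A),np.sin(A)]);ey=np.array([-np.sin(A),np.cos(A)])
L=lambda x,y:x*ex+y*ey
def pts(d):
    H,W=d["range_z"].shape;R,_=cv2.Rodrigues(np.array(d["rvec"],float)); t=np.array(d["tvec"],float).ravel()
    f=H/2/np.tan(np.radians(d["vertical_fov"])/2);v,u=np.mgrid[:H,:W]; Z=d["range_z"]
    return (np.stack([(u-d["cx"])/f*Z,(v-d["cy"])/f*Z,Z],-1)-t)@R
def packs(d,*c):
    P=pts(d);x=P[...,:2]@ex;y=P[...,:2]@ey
    for (cx,cy) in c:
        m=(np.abs(P[...,2]-.0366)<.0035)&(np.abs(x-cx)<.034)&(np.abs(y-cy)<.06)
        if abs(cx-.5265)<.01: m&=~((y>-.06)&(np.abs(x-.5265)>.029))
        k,l,st,_=cv2.connectedComponentsWithStats(m.astype(np.uint8),connectivity=4);m=l==1+np.argmax(st[1:,4])
        q=np.c_[x[m],y[m]].astype(np.float32)*1000
        cc,s,an=cv2.minAreaRect(q);print("pack",m.sum(),np.round(q.mean(0),1),np.round(np.percentile(q,[1,99],axis=0),1).tolist(),np.round(cc,1),np.round(s,1),round(an,1))
E
python3 - <<'E'
from pk import *
d=get_image("top");save(d,"t2.png",(140,170,400,320),3)
packs(d,(.5265,-.2),(.5265,.011))
go(*L(.5265,-.28),.03,31.4)
E
```

```text
pack 938 [ 526.4 -201.6] [[499.4, -243.7], [553.8, -160.2]] [ 526.7 -201.9] [85.2 55.7] 88.9
pack 997 [527.   10.8] [[499.7, -31.1], [553.8, 52.0]] [526.9  10.4] [85.  55.5] 89.3
t 7.0 tcp [0.5969 0.0307 0.0948] ang 31.3 F [-0.6  0.3 -0.9]
rot units [-0.   -0.   -0.02] shift now [0.19 0.04 2.59] shift after rot [0.19 0.04 2.59]
```

View pics/t2.png

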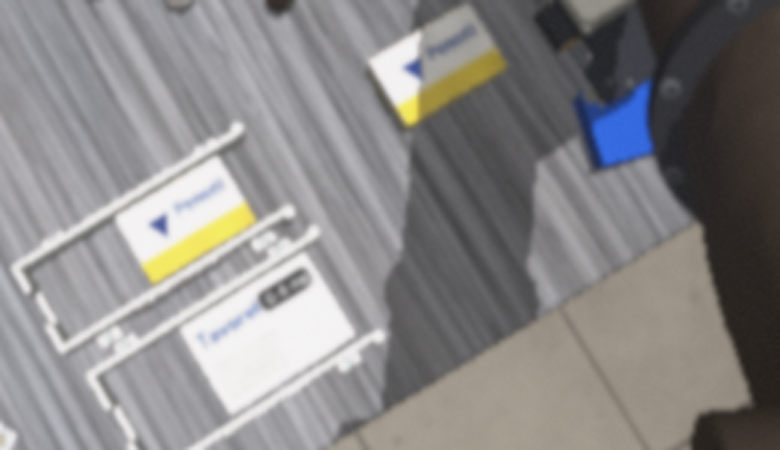

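The new pack at crop (437,62) is in line with the lane (x 526.5 mm, about 0.5° off). Lowering behind it and pushing slowly.

jog_arm(deltas=[0,0.03,0,0,0,0,0.13,0,0,0.8,0,0,0,0.13,0,0,0.9,0,0,0,0.13,0,0,0.85,0,0,0,0.13,0,0,0,0,0,0,0.13])

```text
time: 7.5
tcp_pos: [0.5951, 0.0334, 0.0287]
orientation: [0.489, 0.873, -0.001, -0.002]
contact_force: [-0.5, 0.4, -0.4]
finger_gap: 0.0121
finger_force: 0.0
```

jog_arm(deltas=[0.4,0,0,0,0,0,0.13,0.4,0,0,0,0,0,0.13,0.2,0,0,0,0,0,0.13,0.2,0,0,0,0,0,0.13,0.2,0,0,0,0,0,0.13])

```text
time: 8.0
tcp_pos: [0.5795, 0.0623, 0.0319]
orientation: [0.489, 0.872, 0.0, 0.0]
contact_force: [0.3, 0.4, -0.2]
finger_gap: 0.012
finger_force: 0.2
```

```bash
python3 - <<'E'
from pk import *
packs(get_image("top"),(.5265,-.2))
go(*L(.5265,-.159),.031,31.4); print(r.observe()["finger_gap"])
E
```

```text
pack 790 [ 525.5 -188.4] [[498.2, -226.3], [552.7, -153.4]] [ 525.3 -191. ] [76.5 55.7] 89.2
t 8.05 tcp [0.5789 0.063  0.0316] ang 31.45 F [0.8 1.1 0.3]
rot units [ 0.01 -0.01  0.01] shift now [ 3.55 -0.02  0.03] shift after rot [ 3.55 -0.02  0.02]
0.012172528742980073
```

jog_arm(deltas=[0.35,0,0,0,0,0,0.13,0.35,0,0,0,0,0,0.13,0.35,0,0,0,0,0,0.13,0.35,0,0,0,0,0,0.13,0.35,0,0,0,0,0,0.13])

```text
time: 8.55
tcp_pos: [0.556, 0.0998, 0.0312]
orientation: [0.489, 0.872, -0.0, -0.0]
contact_force: [-0.8, -0.0, -0.1]
finger_gap: 0.0117
finger_force: 0.1
```

jog_arm(deltas=[0.35,0,0,0,0,0,0.13,0.3,0,0,0,0,0,0.13,0.3,0,0,0,0,0,0.13,0.2,0,0,0,0,0,0.13,0.2,0,0,0,0,0,0.13])

```text
time: 9.05
tcp_pos: [0.5388, 0.1281, 0.0312]
orientation: [0.489, 0.872, -0.0, 0.0]
contact_force: [0.4, -0.3, -0.1]
finger_gap: 0.012
finger_force: 0.1
```

```bash
python3 - <<'E'
from pk import *
d=get_image("top");save(d,"t3.png",(140,180,340,320),4)
packs(d,(.5265,-.115))
go(*L(.5265,-.159),.031,31.4)
E
```

```text
pack 756 [ 525.3 -108.9] [[498.0, -143.8], [552.3, -75.9]] [ 525.6 -111. ] [71.5 56. ] 89.7
t 9.1 tcp [0.5384 0.129  0.0312] ang 31.45 F [ 0.2 -0.2 -0.3]
rot units [-0.   -0.01  0.01] shift now [ 0.46 -0.01  0.01] shift after rot [ 0.46 -0.01  0.01]
```

View pics/t3.png

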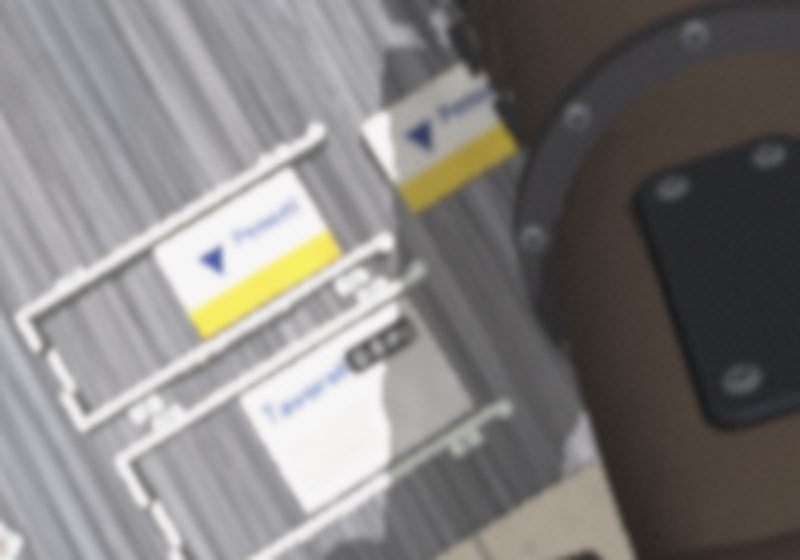

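The pack's front (crop 385,170) is about 17 mm before the mouth and about 1.3 mm towards the near wall, within the clearance. I'll keep pushing gently with a slight drift to the far side.

jog_arm(deltas=[0.2,0.03,0,0,0,0,0.13,0.2,0.02,0,0,0,0,0.13,0.2,0.01,0,0,0,0,0.13,0.2,0,0,0,0,0,0.13,0.2,0,0,0,0,0,0.13])

```text
time: 9.6
tcp_pos: [0.527, 0.1503, 0.0312]
orientation: [0.489, 0.872, 0.0, 0.0]
contact_force: [0.1, -0.1, 0.2]
finger_gap: 0.0117
finger_force: 0.2
```

```bash
python3 - <<'E'
from pk import *
d=get_image("top")
packs(d,(.5265,-.1),(.5265,.011))
go(*L(.5265,-.0545),.031,31.4)
P=pts(d);x=P[...,:2]@ex;y=P[...,:2]@ey
for lo,hi in((-.055,-.03),(-.03,.05),(.06,.12)):
    for c in(.4935,.5595):
        m=(P[...,2]>.0405)&(P[...,2]<.047)&(y>lo)&(y<hi)&(abs(x-c)<.007);print(lo,m.sum(),np.round(x[m].mean()*1000,1))
E
```

```text
pack 687 [527.1 -80.4] [[499.5, -111.4], [554.0, -51.0]] [526.9 -82.4] [55.2 64.1] 0.2
pack 984 [526.7  10.6] [[499.7, -31.1], [554.1, 52.1]] [527.   10.6] [85.2 55.9] 89.3
t 9.65 tcp [0.5265 0.1512 0.0312] ang 31.45 F [0.4 1.  0.1]
rot units [-0.   -0.01  0.01] shift now [ 3.63 -0.06  0.01] shift after rot [ 3.63 -0.07  0.01]
-0.055 27 493.8
-0.055 30 560.4
-0.03 77 494.1
-0.03 84 559.7
0.06 65 494.2
0.06 58 560.1
```

jog_arm(deltas=[0.25,0,0,0,0,0,0.13,0.25,0,0,0,0,0,0.13,0.25,0,0,0,0,0,0.13,0.25,0,0,0,0,0,0.13,0.25,0,0,0,0,0,0.13])

```text
time: 10.15
tcp_pos: [0.5107, 0.1771, 0.0312]
orientation: [0.489, 0.872, 0.0, 0.0]
contact_force: [0.8, -0.3, 0.3]
finger_gap: 0.012
finger_force: 0.2
```

```bash
python3 - <<'E'
from pk import *
packs(get_image("top"),(.5265,-.07),(.5265,.025))
go(*L(.5265,-.0535),.031,31.4)
E
```

```text
pack 593 [527.9 -36.4] [[499.4, -66.7], [553.7, -10.7]] [526.6 -40.3] [55.3 60.3] 0.1
pack 1193 [526.2  16.3] [[499.3, -34.0], [553.4, 65.7]] [526.6  15.9] [ 55.6 101.8] 0.2
t 10.2 tcp [0.51   0.1783 0.0311] ang 31.48 F [0.4 0.5 0.4]
rot units [-0.   -0.01  0.02] shift now [ 2.4  -0.06  0.01] shift after rot [ 2.4  -0.07  0.01]
```

jog_arm(deltas=[0.25,-0.02,0,0,0,0,0.13,0.25,-0.02,0,0,0,0,0.13,0.25,0,0,0,0,0,0.13,0.25,0,0,0,0,0,0.13,0.25,0,0,0,0,0,0.13])

```text
time: 10.7
tcp_pos: [0.4935, 0.2032, 0.0312]
orientation: [0.489, 0.872, -0.0, -0.0]
contact_force: [0.1, -0.8, -0.3]
finger_gap: 0.0118
finger_force: 0.3
```

jog_arm(deltas=[0.2,0,0,0,0,0,0.13,0.2,0,0,0,0,0,0.13,0.15,0,0,0,0,0,0.13,0.1,0,0,0,0,0,0.13,0.1,0,0,0,0,0,0.13])

```text
time: 11.2
tcp_pos: [0.484, 0.2189, 0.0312]
orientation: [0.489, 0.872, -0.0, 0.0]
contact_force: [1.2, 0.2, -0.1]
finger_gap: 0.0116
finger_force: 0.2
```

```bash
python3 - <<'E'
from pk import *
packs(get_image("top"),(.5265,-.015),(.5265,.075))
go(*L(.5265,-.0535),.031,31.4)
E
```

```text
pack 309 [529.6  31. ] [[499.0, 10.2], [553.0, 44.8]] [525.9  26.3] [55.6 37.2] 0.1
pack 1137 [526.2  68.3] [[498.3, 17.5], [552.7, 115.3]] [525.7  65.7] [ 55.7 101. ] 0.1
t 11.25 tcp [0.4838 0.2193 0.0312] ang 31.42 F [0.1 0.1 0.8]
rot units [-0. -0.  0.] shift now [ 0.46 -0.03  0.01] shift after rot [ 0.46 -0.03  0.01]
```

jog_arm(deltas=[0.08,0,0,0,0,0,0.13,0.08,0,0,0,0,0,0.13,0.08,0,0,0,0,0,0.13,0.06,0,0,0,0,0,0.13,0.05,0,0,0,0,0,0.13])

```text
time: 11.75
tcp_pos: [0.4794, 0.2264, 0.0312]
orientation: [0.489, 0.872, 0.0, -0.0]
contact_force: [0.2, 0.3, -1.2]
finger_gap: 0.0121
finger_force: 0.2
```

jog_arm(deltas=[0.04,0,0,0,0,0,0.13,0.03,0,0,0,0,0,0.13,0,0,0,0,0,0,0.13])

```text
time: 12.05
tcp_pos: [0.479, 0.2268, 0.0312]
orientation: [0.49, 0.872, -0.0, 0.0]
contact_force: [2.9, -4.5, 0.6]
finger_gap: 0.0119
finger_force: 2.5
```

jog_arm(deltas=[0.03,0,0,0,0,0,0.13,0,0,0,0,0,0,0.13])

```text
time: 12.25
tcp_pos: [0.479, 0.2267, 0.0313]
orientation: [0.49, 0.872, -0.0, 0.001]
contact_force: [3.3, -6.7, 0.3]
finger_gap: 0.0118
finger_force: 3.7
```

```bash
cat > st.py <<'E'
from pk import *
d=get_image("top")
packs(d,(.5265,.08)); P=pts(d);x=P[...,:2]@ex;y=P[...,:2]@ey
m=(P[...,2]>.0405)&(P[...,2]<.047)&(y>.1)&(y<.15)&(abs(x-.527)<.026);print("stop",m.sum(),y[m].min(),y[m].mean(),y[m].max())
go(*L(.527,-.0535),.031,31.4)
E
python3 st.py
```

```text
pack 1091 [526.5  81. ] [[498.4, 30.2], [552.6, 125.4]] [525.6  75.4] [ 55.6 103. ] 0.1
stop 36 0.10295206582288975 0.12498179540205762 0.1307580488576598
t 12.3 tcp [0.479  0.2267 0.0313] ang 31.31 F [ 3.1 -7.3  0.4]
rot units [-0.    0.02 -0.02] shift now [0.1  0.   0.01] shift after rot [0.1  0.   0.01]
```

Force rose to 7 N and the advance stopped, so the column is against the stop. Backing straight off, then up and clear.

jog_arm(deltas=[-0.15,0,0,0,0,0,0.13,-0.3,0,0,0,0,0,0.13,-0.6,0,0,0,0,0,0.13,-0.8,0,0,0,0,0,0.13,0,0,-0.6,0,0,0,0.13])

```text
time: 12.8
tcp_pos: [0.5033, 0.1847, 0.0453]
orientation: [0.491, 0.871, -0.001, 0.0]
contact_force: [-0.1, -0.1, 0.0]
finger_gap: 0.0121
finger_force: 0.0
```

jog_arm(deltas=[0,0,-1,0,0,0,0.13,0,0,-1,0,0,0,0.13,-1,0,-1,0,0,0,0.13,-1,0,-1,0,0,0,0.13,-1,0,-0.5,0,0,0,0.13])

```text
time: 13.3
tcp_pos: [0.543, 0.1233, 0.1611]
orientation: [0.489, 0.872, 0.001, 0.001]
contact_force: [-0.5, 0.6, -0.2]
finger_gap: 0.0123
finger_force: 0.0
```

jog_arm(deltas=[-1,0,0,0,0,0,0.13,-1,0,0,0,0,0,0.13,-1,0,0,0,0,0,0.13,-0.5,0,0,0,0,0,0.13,0,0,0,0,0,0,0.13])

```text
time: 13.8
tcp_pos: [0.5876, 0.0476, 0.1587]
orientation: [0.491, 0.871, -0.0, 0.0]
contact_force: [0.8, 0.1, 0.1]
finger_gap: 0.0118
finger_force: 0.0
```

```bash
python3 - <<'E'
from pk import *
d=get_image("top");save(d,"t4.png",(130,130,330,290+40),3.5)
P=pts(d);x=P[...,:2]@ex;y=P[...,:2]@ey
m=(abs(P[...,2]-.0366)<.0035)&(abs(x-.527)<.028)&(y>-.1)&(y<.15)
print(m.sum(),np.percentile(y[m],[1,99]))
go(*L(.527,-.2),.1,31.4)
E
```

```text
1986 [-0.04334901  0.12458709]
t 13.85 tcp [0.5869 0.0495 0.1585] ang 31.31 F [0.3 1.2 0.1]
rot units [-0.   -0.   -0.02] shift now [2.54 0.01 2.34] shift after rot [2.54 0.01 2.34]
```

View pics/t4.png

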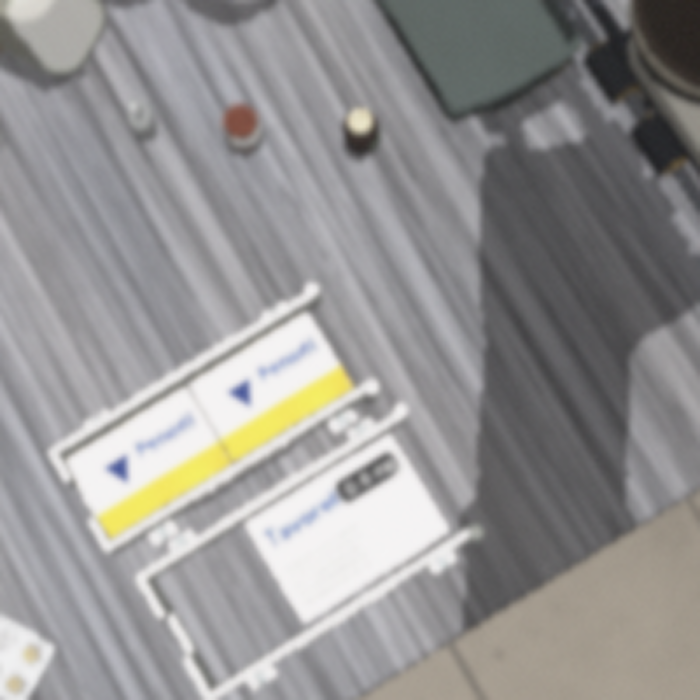

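Both packs sit in the narrow lane, touching at the seam (210,425), with the older one against the stop (80,500). The vials and flat pack haven't moved. Handing in.

```bash
python3 -c "
from cell import r
print(r.finish_job())"
```

```text
the job is handed in; nothing more can be done
None
```

The new pack is in the narrow lane right up behind the older one, which stands against the stop; nothing else was seen to move, and I handed the job in at about 14 s.

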